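# Square up, lock and log a receiver plate on its assembly jig

## Task

Swing the aluminium receiver plate round on the jig, its slotted corner staying on the brass peg and the tuner block on it left untouched, until its far edge lies home against the dark stop pin, square inside the blue outline. Then swing the red hold-down bar fully across over the plate, pick up the yellow-headed label reader and hold it steady and level for at least a second with its window straight above the middle of the striped label, about 80 mm over it. Finally lay the reader back in its cradle the way it lay before; leave the other things on the desk where they are.

Things in the scene. Friction and masses are not known exactly. Their poses are not given: they have to be found in the camera images.
- jig: plywood jig board fixed to the desk, 240 x 330 x 10 mm; origin at the centre of its underside, x away from the robot, y to the left. On its top, in its frame: brass peg 12 mm across, 20 mm high at (70, 88) mm; dark stop pin 12 mm across, 11 mm high at (91, -55); post of the bar, 20 mm across, at (5, -113). Blue outline: x -20..88, y -82..106 mm. Plate home = its axes parallel to the jig's.
- peg (a point): axis of the brass pivot peg, 4 mm above the jig board's top; axes as the jig's
- plate_slot (a point): pivot point of the loose aluminium plate (0.38 kg, 100 x 180 x 8 mm, flat on the jig): middle of the 15 mm wide slot in its far left corner, half-way up, on the peg's axis at the start; the slot is open to the left (+y) edge. Axes: x to its far long edge, y to its left end; it reaches x -86..+14, y -166..+14 mm from here. Starts turned clockwise from above by 0.25 to 0.42 rad.
- plate_corner (a point): the plate's near right corner, opposite the slot, half-way up the plate: (-86, -166) mm from the slot point. Pushing the near long edge here, away from the robot, turns the plate home (anticlockwise)
- plate: the same plate: origin on the slot point at the underside, axes as above
- tuner: metal tuner block on the left half of the plate, 40 x 40 x 26 mm with a spindle and clear disc to 34 mm; fixed to the plate, 46 mm nearer and 22 mm right of the slot point; origin at the centre of its underside; not to be touched by the gripper. Other parts near the plate's middle stand at most 9 mm above its top.
- bar (a joint): angle of the red hold-down bar, rad, anticlockwise from above about its post: 0 = along the jig's +x beside the plate, 1.57 = stop, across the plate's right end (along the jig's +y). Starts at 0 to 0.3. Friction of about 3 N at the pin; stays where left. 24 mm wide, reaches 85 mm from its axis, underside 22 mm and top 30 mm above the desk; it passes above the plate.
- bar_pin (a point): middle of the bar's upright black handle pin, 14 mm across, 40 mm tall, 70 mm from the bar's axis; this point is 50 mm above the desk, the pin spans 30 to 70 mm
- label (a point): middle of the white label with black stripes, 30 x 46 mm, on top of the plate: 22 mm nearer and 65 mm right of the slot point; 20.5 mm above the desk
- reader_grip (a point): grip point of the loose label reader (0.2 kg, 174 mm long), half-way up its grey handle, near its centre of mass. x points along the reader to its head, z up. Handle 30 mm wide, 28 mm high, x -68..+62 mm from here; then the yellow head, 44 long, 46 wide, 40 mm high, underside level with the handle's. 38 mm above the desk in the cradle.
- reader_window (a point): middle of the reader's window, on the underside of its yellow head: 84 mm ahead of the grip point and 14 mm below it. The reader looks straight down from here (its -z).
- reader: the same reader: origin on its underside, 12 mm ahead of the grip point
- cradle: cradle fixed to the desk right or left of the jig: black base 190 x 80 x 6 mm, two grey saddles 14 mm long at x = -62 and +38 mm; on their tops (24 mm above the desk) the handle lies between lips 42 mm apart, 8 mm high; its sides are free between the saddles. Origin at the centre of the underside, x to where the reader's head lies.
- cradle_rest (a point): where the reader's grip point belongs in the cradle: 12 mm behind the origin (-x), 38 mm above the desk; the reader's axes parallel to the cradle's
- parts_tray: fixed bystander: blue parts tray 160 x 90 x 35 mm, on the other side of the jig from the cradle; origin at the centre of its underside
- screw_cup: bystander: small open steel cup, 44 mm across, 28 mm high, standing on the near left corner of the jig board; origin at the centre of its underside
- screwdriver: bystander: green-handled screwdriver, 180 mm long, lying left of the middle nearer the robot than the jig; origin under its middle
- white_bottle: bystander: white plastic bottle, 60 mm across, 130 mm high, beyond the jig on the left; origin at the centre of its underside
- tape_reel: bystander: red ring-shaped reel, 90 mm across, 24 mm high, lying beyond the jig on the right; origin at the centre of its underside
- coil_bobbin: bystander: copper-coloured bobbin, 52 mm across, 50 mm high, standing on the right nearer the robot than the jig; origin at the centre of its underside

How it is judged:
On the way, in this order (a step that is already met when the one before it is completed fails the run):
1. the plate is turned home: parallel to the jig within 0.05 rad, slot within 8 mm of the peg (angle between the x axis of plate and the x axis of jig, either way round below 0.05 rad and horizontal distance between plate_slot and peg below 0.008 m), for 0.2 s.
2. the red bar is swung across the plate, past 1.35 rad, the plate still home (all of step 1 and value of joint bar above 1.35 rad), for 0.2 s.
3. the reader is held above the label: label within 16 mm of the window's axis in x and y, 50 to 120 mm below it, reader level with the plate within 0.2 rad, slower than 0.03 m/s, for 1 s (x of label in the frame of reader_window between -0.016 and 0.016 m and y of label in the frame of reader_window between -0.016 and 0.016 m and z of label in the frame of reader_window between -0.12 and -0.05 m and linear speed of reader below 0.03 m/s and angle between the z axis of reader and the z axis of plate, either way round below 0.2 rad), for 1 s.
4. the reader lies back in its cradle, released (horizontal distance between reader_grip and cradle_rest below 0.025 m and angle between the x axis of reader and the x axis of cradle, either way round below 0.2 rad and x of reader_window in the frame of cradle above 0.04 m and z of reader_grip in the frame of cradle between 0.033 and 0.043 m and angle between reader's own z axis and vertical below 0.1 rad and linear speed of reader below 0.02 m/s and contact force between the fingers and reader below 0.1 N), for 0.2 s.
At the end, for the whole second after the job is handed in: Plate flat, at rest, within 0.05 rad of the jig's axes, slot within 8 mm of the peg; bar past 1.35 rad; reader released, at rest and level on both saddles, head the way it was, grip point within 25 mm of its resting place, aligned within 0.2 rad (all of step 2 and all of step 4 and linear speed of plate below 0.01 m/s and angle between plate's own z axis and vertical below 0.04 rad); the robot touches nothing.
It fails at once if the plate's slot leaves the peg (more than 12 mm off) (horizontal distance between plate_slot and peg above 0.012 m).
It fails at once if the plate is lifted or tipped (angle between plate's own z axis and vertical above 0.15 rad).
It fails at once if the gripper touches the tuner block (over 1 N) (contact force between the fingers and tuner above 1 N).
It fails at once if a bystander is moved more than 30 mm (distance of any of screw_cup, screwdriver, white_bottle, tape_reel, coil_bobbin from where it was at the start of the episode above 0.03 m).
It also fails if it takes over 72 s, if anything falls off the work surface, if the arm or the gripper's body presses on something with over 40 N, if the wrist force passes 120 N, or if a joint passes its speed limit or range.

## Robot

A 6-joint arm with a two-finger parallel gripper is mounted at the origin on the work surface. World frame = base frame: x ahead of the robot, y to its left, z up, the work surface at z = 0. Lengths are in m, angles in rad, forces in N, time in s.
With the tool pointing down it reaches from about 0.35 to 0.775 m from the base axis. Payload 7.3 kg.
Tool frame: the origin (TCP) lies midway between the tips of the shut fingers; the grasp point (between the pads) lies 19 mm behind it; x points along the fingers, z is the direction in which the jaws open and shut, and the axes are right-handed (so a half turn about x gives the same grasp; the last joint's range is limited). The gripper opens to 92 mm and grips with 3 to 60 N. Pads are 19 mm wide; open, the fingers measure 130 mm over their backs; the gripper's body (75 mm by 190 mm) begins 47 mm behind the grasp point.
Start: joints at [-1.277, 0.342, 1.524, -0, 1.275, -0.146], TCP at [0.224, -0.475, 0.227] pointing down, gripper open.
Joint ranges: [-2.53, 2.53], [-0.77, 2.02], [0.04, 2.7], [-1, 4.14], [0.28, 2.66], [-3.11, 3.11]. Speed limits (rad/s): [2.57, 2.57, 3.14, 3.14, 3.14, 3.14].

## Interface

Orientations are given as [roll, pitch, yaw] about the fixed x, y, z axes, in that order (R = Rz(yaw) Ry(pitch) Rx(roll)).
In Python, from cell import observe, cams, robot gives the robot as it stands.
- The arm moves only by the tool jog_arm, never from a script. Its argument "plan" is one flat list of numbers, 7 for each row, row after row: the turn, a rotation vector about the tool's x, y, z in degrees, then the shift along the tool's x, y, z in cm, then the opening, from -1 (shut) to 1 (fully open). In form: [ax, ay, az, x, y, z, jaw, ax, ay, az, x, y, z, jaw, ...]. A call has 1 to 10 rows; each row is the pose to reach, as a shift and turn from the pose commanded when the call began, along the tool's axes at that moment; what a row does not reach only later rows make up. A row lasts 1/10 s, in which the tool goes at most 50 mm and 8.59 degrees, less where a joint would pass 70% of its speed; a pose out of reach is approached as far as the arm can. A call with a gripper value outside its range is refused whole. The fingers move at their own pace and stop on an object; "newtons" is the grip in N (left out, the last holds). Time passes only in rows, so rows that repeat a pose let the fingers close. It gives the time, the measured TCP pose, the force and the opening at its end, in the units of the state.
- observe(): the state, without advancing time (a new reading comes with each control period).
- cams.read_camera(name): name is "side" or "top"; returns a dict with "image" (480x640x3 uint8, red, green, blue), "fov_y" (degrees; the focal length in pixels is half the picture's height over the tangent of half this angle, whatever the lens; pixels are square), "cx", "cy" (the principal point, pixels), "k1" (the pictures are not rectified: a ray, as slopes to the right and down, at radius r is drawn at 1 + k1 r^2 times it, then the intrinsics apply), "T" (4x4, takes a point from camera to world coordinates). Camera axes: x right, y down, z forward; pixel columns grow to the right and rows downward; lengths in m; the calibration is good to about 2 mm. A picture is of the moment at which its call begins. There is no depth.
- robot.hand_in(): hands the job in, once; it reports no verdict.
The state is a dict: "time": time; "qpos": joint angles; "qvel": joint speeds; "joint_efforts": joint torques, N m; "tool_pos": TCP position; "tool_rot": TCP orientation; "contact_force": force on the tool from outside, world axes, zero at the start; "torque": the same for the moment, N m; "opening": finger opening in m.
Only numpy, scipy, OpenCV 4.12 (cv2) and the standard library are available. Lean on these libraries where they do the work, as an engineer would, in place of code of your own. Each camera call takes 0.05 s, during which the arm holds its last target.

## Working session

There is one attempt and no reset: what is moved stays moved. The work goes in short steps, Python scripts to look and compute and a tool call to move; the robot and the scene stay as the last step left them, time stands still between calls to the robot, and variables do not carry over. Pictures are saved under pics/ and viewed, and the job is handed in when it is done.

Besides the shell and the picture viewer there is one more tool, called by a JSON object that holds its "method" and its "body", one argument or row to a line. jog_arm: Moves the arm, as the interface text tells. Its arguments: {"type":"object","properties":{"plan":{"type":"array"},"newtons":{"type":"number"}},"required":["plan"]}

```bash
ls; mkdir -p pics; python3 - <<'E'
from cell import observe,cams,robot
import cv2,numpy as np
print(observe())
for n in("side","top"):
    c=cams.read_camera(n); cv2.imwrite(f"pics/{n}0.png",c["image"][:,:,::-1])
    print(n,{k:v for k,v in c.items() if k!="image"})
E
```

```text
pics
{'time': 0.0, 'qpos': array([-1.27697419e+00,  3.42701612e-01,  1.52502566e+00, -1.83996003e-05,
        1.27535961e+00, -1.46019273e-01]), 'qvel': array([ 1.97151361e-03, -8.62249372e-04,  4.39448167e-06,  1.03085896e-03,
        3.88517569e-05, -6.96386997e-04]), 'joint_efforts': array([-5.21773145e-04, -4.31248462e+01, -2.44215560e+01,  7.16139749e-02,
        5.58968622e-02, -1.13845317e-04]), 'tool_pos': array([ 0.2234316 , -0.47464014,  0.22605289]), 'tool_rot': array([3.00734771, 1.56930199, 1.87639816]), 'contact_force': array([-0.31776712, -0.03107411,  0.12840396]), 'torque': array([ 0.01368714, -0.00445078, -0.0573431 ]), 'opening': 0.09191033464506185}
side {'fov_y': 47.994777079646994, 'cx': 322.7812211908398, 'cy': 241.07600598327477, 'k1': -0.15925838477516074, 'T': array([[-0.99602512, -0.07256039,  0.05166185,  0.4954951 ],
       [-0.08689693,  0.66414889, -0.74253295,  0.81133861],
       [ 0.01956732, -0.74407073, -0.66781425,  0.76845121],
       [ 0.        ,  0.        ,  0.        ,  1.        ]])}
top {'fov_y': 47.557221258642315, 'cx': 318.78141738518497, 'cy': 247.5158803629003, 'k1': -0.123733068298488, 'T': array([[-0.01048497, -0.99717951,  0.07431754,  0.44772941],
       [-0.99985545,  0.01144985,  0.01256906,  0.00444219],
       [-0.01338453, -0.07417502, -0.99715541,  1.24656587],
       [ 0.        ,  0.        ,  0.        ,  1.        ]])}
```

View pics/top0.png

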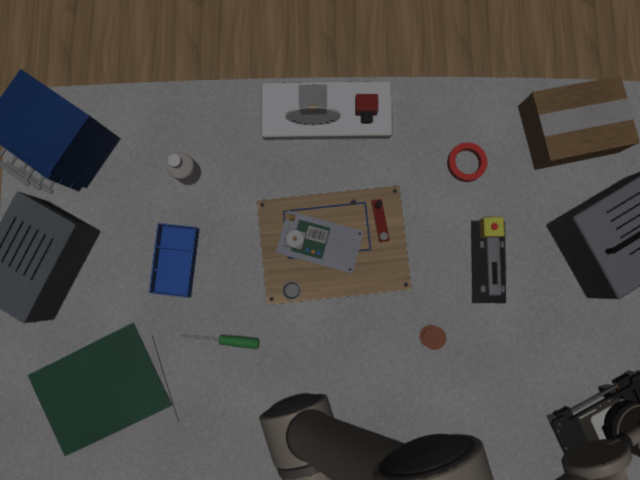

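View pics/side0.png

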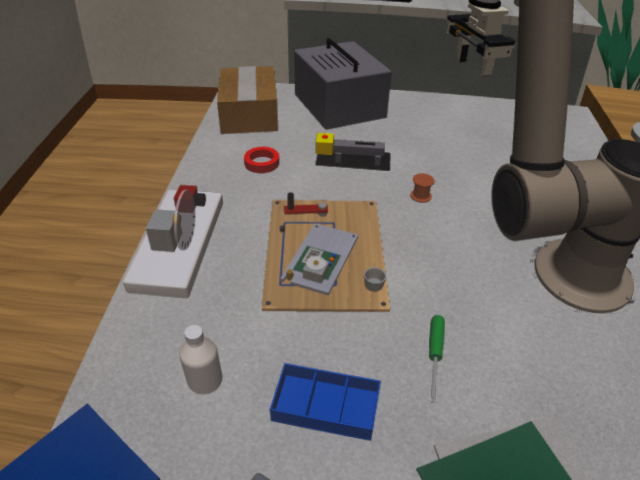

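The top view shows the jig around (335,245), the plate at (318,243), the bar at (380,220), the reader and cradle at (490,260), and the tray at left. I'll zoom in to measure.

```bash
python3 - <<'E'
import cv2
im=cv2.imread("pics/top0.png")
a=cv2.resize(im[175:315,248:420],None,fx=4.6,fy=4.2,interpolation=cv2.INTER_CUBIC)
a=cv2.resize(im[178:312,250:420],None,fx=4.4,fy=4.4,interpolation=cv2.INTER_CUBIC);cv2.imwrite("pics/z1.png",cv2.convertScaleAbs(a,alpha=1.5))
a=cv2.resize(im[205:310,460:520],None,fx=5.5,fy=5.5,interpolation=cv2.INTER_CUBIC);cv2.imwrite("pics/z2.png",cv2.convertScaleAbs(a,alpha=1.5))
E
```

```text
(no output)
```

View pics/z1.png

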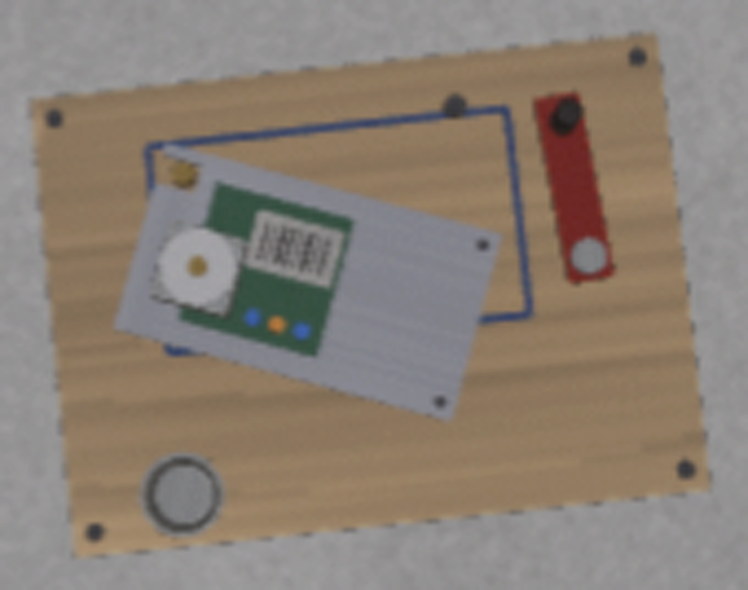

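View pics/z2.png

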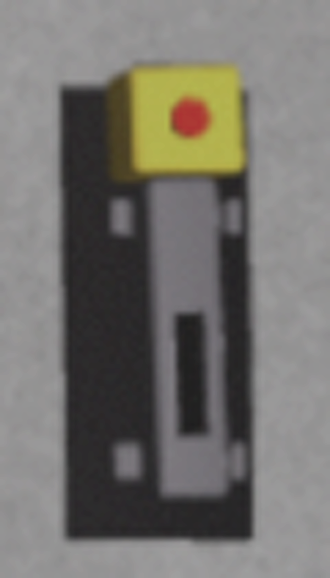

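```bash
cat > h.py <<'E'
import numpy as np,cv2
from scipy.spatial.transform import Rotation as R
def KD(c):
    f=240/np.tan(np.radians(c["fov_y"]/2))
    return np.array([[f,0,c["cx"]],[0,f,c["cy"]],[0,0,1.]]),np.array([c["k1"],0,0,0,0.])
def unproj(c,uv,z):
    K,D=KD(c); p=cv2.undistortPoints(np.array(uv,float).reshape(-1,1,2),K,D)[:,0]
    d=np.c_[p,np.ones(len(p))]@c["T"][:3,:3].T; o=c["T"][:3,3]
    return o+d*((np.broadcast_to(z,len(p))-o[2])/d[:,2])[:,None]
def proj(c,P):
    K,D=KD(c); Ti=np.linalg.inv(c["T"])
    return cv2.projectPoints(np.array(P,float).reshape(-1,1,3),cv2.Rodrigues(Ti[:3,:3])[0],Ti[:3,3],K,D)[0][:,0]
def zoom(uv,x0,y0,s): return (np.array(uv,float)+.5)/s-.5+[x0,y0]
def fit2(model,meas):
    "rigid 2D: meas = Rot(yaw) model + t"
    A=np.array(model,float);B=np.array(meas,float);a=A-A.mean(0);b=B-B.mean(0)
    yaw=np.arctan2((a[:,0]*b[:,1]-a[:,1]*b[:,0]).sum(),(a*b).sum())
    r=np.array([[np.cos(yaw),-np.sin(yaw)],[np.sin(yaw),np.cos(yaw)]])
    t=B.mean(0)-r@A.mean(0)
    return yaw,t,r,np.linalg.norm(A@r.T+t-B,axis=1)
E
cat > m1.py <<'E'
from h import *
from cell import cams
c=cams.read_camera("top")
np.set_printoptions(precision=4,suppress=True)
j=unproj(c,zoom([(32,98),(658,35),(710,487),(78,556)],250,178,4.4),.010)[:,:2]
y,t,r,e=fit2([(.12,.165),(.12,-.165),(-.12,-.165),(-.12,.165)],j);print("jig",y,t,e)
pk=lambda p:r@np.array(p)+t
print("peg",pk((.07,.088)),"stop",pk((.091,-.055)),"post",pk((.005,-.113)))
yj,tj=y,t
p=unproj(c,zoom([(166,143),(498,232),(450,420),(117,328)],250,178,4.4),.018)[:,:2]
y2,t2,r2,e2=fit2([(.014,.014),(.014,-.166),(-.086,-.166),(-.086,.014)],p);print("plate",y2,t2,e2,"rel",y2-yj,"corner",r2@[-.086,-.166]+t2)
print("pegtop meas",unproj(c,zoom([(183,173)],250,178,4.4),.030))
print("pintop",unproj(c,zoom([(569,110)],250,178,4.4),.070),"post",unproj(c,zoom([(588,255)],250,178,4.4),.033),"stop",unproj(c,zoom([(455,104)],250,178,4.4),.021))
b=unproj(c,zoom([(62,87),(247,87),(252,537),(66,537)],460,205,5.5),.006)[:,:2]
y3,t3,r3,e3=fit2([(.095,.04),(.095,-.04),(-.095,-.04),(-.095,.04)],b);print("cradle",y3,t3,e3,"rest",r3@[-.012,0]+t3)
print("head dot",unproj(c,zoom([(190,117)],460,205,5.5),.064),"cradle pred",r3@[.072,0]+t3)
h=unproj(c,zoom([(217,180),(226,495),(160,497)],460,205,5.5),.052)
print("handle",h)
E
python3 m1.py
```

```text
jig 0.09369712748505599 [ 0.5474 -0.0138] [0.0004 0.0017 0.0018 0.0012]
peg [0.6089 0.0803] stop [ 0.6432 -0.0601] post [ 0.563  -0.1259]
plate -0.2748734364291088 [0.6086 0.0816] [0.0007 0.0018 0.0008 0.0019] rel -0.36857056391416476 corner [ 0.4808 -0.0549]
pegtop meas [[0.6082 0.0812 0.03  ]]
pintop [[ 0.6321 -0.113   0.07  ]] post [[ 0.5633 -0.1249  0.033 ]] stop [[ 0.6436 -0.059   0.021 ]]
cradle -0.020225960588391448 [ 0.5044 -0.3692] [0.0013 0.0004 0.001  0.0008] rest [ 0.4924 -0.3689]
head dot [[ 0.5793 -0.3676  0.064 ]] cradle pred [ 0.5763 -0.3706]
handle [[ 0.5549 -0.3816  0.052 ]
 [ 0.4279 -0.3812  0.052 ]
 [ 0.4276 -0.3541  0.052 ]]
```

```bash
cat >> h.py <<'E'
def cur():
    from cell import observe
    s=observe(); return s["tool_pos"],R.from_euler('xyz',s["tool_rot"])
def tool(yaw):  # tool x down, jaw z at world angle yaw
    z=np.array([np.cos(yaw),np.sin(yaw),0]);x=np.array([0,0,-1.]);return R.from_matrix(np.c_[x,np.cross(z,x),z])
def rows(poses,p0=None,R0=None):
    if p0 is None: p0,R0=cur()
    for p,yaw in poses:
        rv=np.degrees((R0.inv()*tool(yaw)).as_rotvec()); sh=R0.inv().apply(np.array(p)-p0)*100
        print(np.round(rv,1).tolist(),np.round(sh,2).tolist())
def rot(a): return np.array([[np.cos(a),-np.sin(a)],[np.sin(a),np.cos(a)]])
JY=.0937; PEG=np.array([.6086,.0805]); POST=np.array([.563,-.1256])
E
python3 - <<'E'
from h import *
p,r=cur();print(r.as_matrix().round(3))
PY=-.275
for k,th in enumerate([PY]):
  q=PEG+rot(th)@[-.086-.0095-.015,-.148]
  print(q); rows([((*q,.15),th-np.pi/2),((*q,.0125),th-np.pi/2)])
  rows([((*q,.15),th+np.pi/2)])
E
```

```text
[[-0.     0.905  0.426]
 [ 0.001  0.426 -0.905]
 [-1.     0.    -0.001]]
[ 0.46206307 -0.03193299]
[41.0, -0.1, 0.0] [7.66, 40.44, -29.9]
[41.0, -0.1, 0.0] [21.41, 40.44, -29.89]
[-139.0, -0.0, -0.1] [7.66, 40.44, -29.9]
```

{"method": "jog_arm", "body": {
  "plan": [41, 0, 0, 7.6, 40.4, -29.9, -1, 41, 0, 0, 7.6, 40.4, -29.9, -1, 41, 0, 0, 7.6, 40.4, -29.9, -1, 41, 0, 0, 7.6, 40.4, -29.9, -1, 41, 0, 0, 7.6, 40.4, -29.9, -1, 41, 0, 0, 7.6, 40.4, -29.9, -1, 41, 0, 0, 7.6, 40.4, -29.9, -1, 41, 0, 0, 7.6, 40.4, -29.9, -1, 41, 0, 0, 7.6, 40.4, -29.9, -1, 41, 0, 0, 7.6, 40.4, -29.9, -1],
  "newtons": 20
}}

```text
time: 1.15
tool_pos: [0.4494, -0.0547, 0.1546]
tool_rot: [0.984, 1.57, -0.863]
contact_force: [0.9, -0.9, -0.7]
opening: 0.0164
```

```bash
python3 - <<'E'
from h import *
from cell import observe
print(observe()["qpos"].round(3),cur()[0])
th=-.275
q=PEG+rot(th)@[-.086-.0095-.015,-.148]
rows([((*q,.06),th-np.pi/2),((*q,.013),th-np.pi/2)])
E
```

```text
[-0.291  0.29   1.822 -0.     1.03   1.556] [ 0.44944512 -0.05470422  0.15459833]
[-0.0, 0.0, -0.0] [9.46, 0.59, -2.54]
[-0.0, 0.0, -0.0] [14.16, 0.59, -2.54]
```

{"method": "jog_arm", "body": {
  "plan": [0, 0, 0, 0, 0, 0, -1, 0, 0, 0, 0, 0, 0, -1]
}}

```text
time: 1.35
tool_pos: [0.4488, -0.0556, 0.1544]
tool_rot: [-1.234, 1.57, -3.078]
contact_force: [-0.3, -0.0, 0.1]
opening: 0.002
```

```bash
python3 - <<'E'
from h import *
from cell import observe
print(observe()["qpos"].round(3),cur()[0],observe()["qvel"].round(3))
th=-.275
q=PEG+rot(th)@[-.086-.0095-.015,-.148]
rows([((*q,.06),th-np.pi/2),((*q,.013),th-np.pi/2)])
E
```

```text
[-0.293  0.29   1.822 -0.     1.031  1.551] [ 0.44881951 -0.05556107  0.15443027] [-0.059 -0.013  0.006 -0.003  0.    -0.006]
[0.2, 0.0, 0.1] [9.44, 0.65, -2.64]
[0.2, 0.0, 0.1] [14.14, 0.66, -2.64]
```

{"method": "jog_arm", "body": {
  "plan": [0, 0, 0, 3, 0.65, -2.65, -1, 0, 0, 0, 6, 0.65, -2.65, -1, 0, 0, 0, 9, 0.65, -2.65, -1, 0, 0, 0, 11, 0.65, -2.65, -1, 0, 0, 0, 13, 0.65, -2.65, -1, 0, 0, 0, 14.1, 0.65, -2.65, -1, 0, 0, 0, 14.1, 0.65, -2.65, -1, 0, 0, 0, 14.1, 0.65, -2.65, -1]
}}

```text
time: 2.15
tool_pos: [0.4626, -0.0338, 0.0144]
tool_rot: [1.385, 1.57, -0.463]
contact_force: [0.4, 0.2, 0.0]
opening: 0.0005
```

```bash
python3 - <<'E'
from h import *
from cell import observe,cams
s=observe();print(s["qpos"].round(3),cur()[0],s["contact_force"])
for n in("top","side"):
    c=cams.read_camera(n); im=c["image"][:,:,::-1]
    a=im[165:310,245:430] if n=="top" else im[170:330,230:450]
    cv2.imwrite(f"pics/{n}1.png",cv2.convertScaleAbs(cv2.resize(a,None,fx=3.5,fy=3.5,interpolation=cv2.INTER_CUBIC),alpha=1.5))
ths=np.linspace(-.275,.1,9)
P=[]
for i,th in enumerate(ths):
    q=PEG+rot(th)@[-.086-.0095+(.001 if i>0 else 0),-.148+.004*i/8]; P.append(((*q,.013),th-np.pi/2))
rows(P)
E
```

```text
[-0.238  0.534  1.936 -0.     0.671  1.61 ] [ 0.46261247 -0.03377274  0.01438456] [0.37430919 0.2438703  0.00649307]
[-0.1, 0.0, -0.1] [0.19, 1.36, -0.12]
[-2.8, 0.0, -0.1] [0.19, 2.16, 0.25]
[-5.5, 0.0, -0.1] [0.19, 2.88, 0.59]
[-8.1, 0.0, -0.1] [0.19, 3.61, 0.9]
[-10.8, 0.0, -0.1] [0.19, 4.35, 1.18]
[-13.5, 0.0, -0.1] [0.19, 5.1, 1.42]
[-16.2, 0.0, -0.1] [0.2, 5.86, 1.62]
[-18.9, 0.0, -0.1] [0.2, 6.63, 1.79]
[-21.6, 0.0, -0.1] [0.2, 7.4, 1.93]
```

View pics/side1.png

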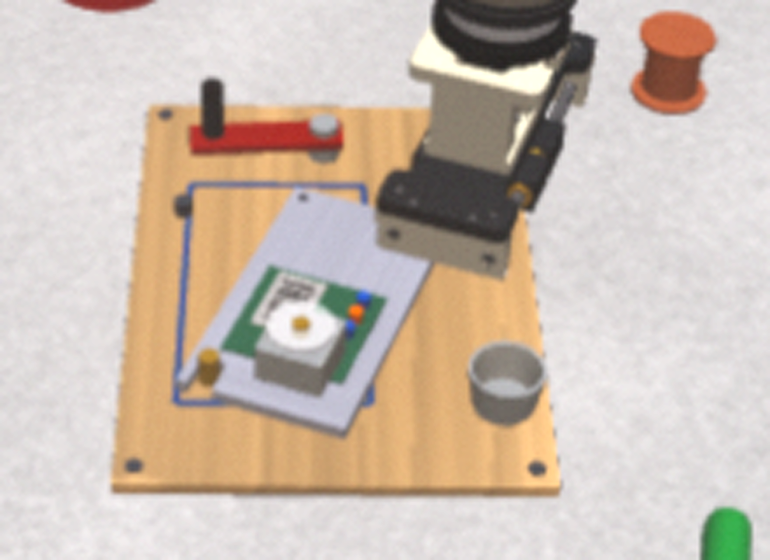

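View pics/top1.png

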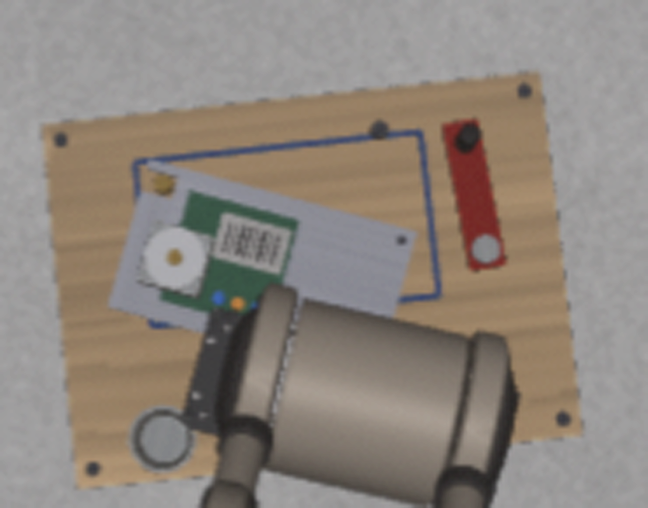

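{"method": "jog_arm", "body": {
  "plan": [0, 0, 0, 0.1, 0.7, -0.1, -1, 0, 0, 0, 0.1, 1.2, -0.1, -1, -1.4, 0, 0, 0.1, 1.75, 0.05, -1, -2.8, 0, 0, 0.1, 2.15, 0.25, -1, -4.2, 0, 0, 0.1, 2.5, 0.4, -1, -5.5, 0, 0, 0.1, 2.9, 0.6, -1, -6.8, 0, 0, 0.1, 3.25, 0.75, -1, -8.1, 0, 0, 0.1, 3.6, 0.9, -1, -9.5, 0, 0, 0.1, 4, 1.05, -1, -10.8, 0, 0, 0.1, 4.35, 1.2, -1]
}}

```text
time: 3.25
tool_pos: [0.5015, -0.0566, 0.0128]
tool_rot: [1.301, 1.57, -0.355]
contact_force: [-2.3, -0.9, -0.6]
opening: 0.0003
```

{"method": "jog_arm", "body": {
  "plan": [0, 0, 0, 0, 0, 0, -1, 0, 0, 0, 0, 0, 0, -1]
}}

```text
time: 3.45
tool_pos: [0.5018, -0.0564, 0.013]
tool_rot: [1.538, 1.569, -0.12]
contact_force: [0.3, 0.3, 0.1]
opening: 0.0005
```

```bash
python3 - <<'E'
from h import *
from cell import observe,cams
s=observe();print(s["qpos"].round(3),cur()[0],s["contact_force"])
c=cams.read_camera("top"); im=c["image"][:,:,::-1]
a=im[165:310,245:430]
cv2.imwrite(f"pics/top2.png",cv2.convertScaleAbs(cv2.resize(a,None,fx=4,fy=4,interpolation=cv2.INTER_CUBIC),alpha=1.5))
ths=np.linspace(-.0875,.105,9)
P=[]
for i,th in enumerate(ths):
    q=PEG+rot(th)@[-.086-.0095+.001,-.146+.002*i/8]; P.append(((*q,.0133),th-np.pi/2))
rows(P)
E
```

```text
[-0.264  0.586  1.825  0.     0.729  1.394] [ 0.50177194 -0.05638397  0.01304875] [0.27344552 0.26457229 0.09907693]
[-0.0, 0.0, -0.1] [-0.02, 0.01, 0.04]
[-1.4, 0.0, -0.1] [-0.02, 0.37, 0.24]
[-2.8, 0.0, -0.1] [-0.02, 0.73, 0.43]
[-4.1, 0.0, -0.1] [-0.02, 1.09, 0.61]
[-5.5, 0.0, -0.1] [-0.02, 1.45, 0.78]
[-6.9, 0.0, -0.1] [-0.02, 1.82, 0.94]
[-8.3, 0.0, -0.1] [-0.02, 2.19, 1.1]
[-9.7, 0.0, -0.1] [-0.02, 2.57, 1.24]
[-11.0, 0.0, -0.1] [-0.02, 2.94, 1.38]
```

View pics/top2.png

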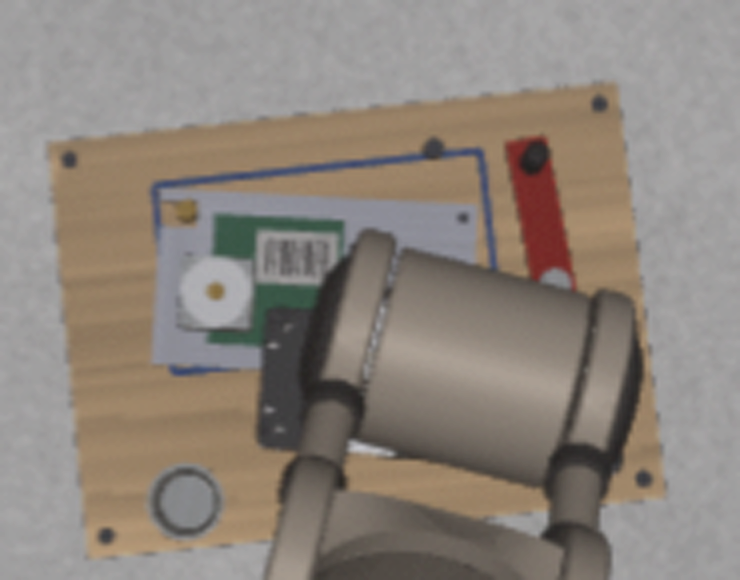

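{"method": "jog_arm", "body": {
  "plan": [-1.4, 0, 0, 0, 0.35, 0.2, -1, -2.8, 0, 0, 0, 0.7, 0.4, -1, -4.1, 0, 0, 0, 1.1, 0.6, -1, -5.5, 0, 0, 0, 1.45, 0.75, -1, -6.9, 0, 0, 0, 1.8, 0.9, -1, -8.3, 0, 0, 0, 2.2, 1.05, -1, -9.7, 0, 0, 0, 2.55, 1.2, -1, -10.3, 0, 0, 0, 2.7, 1.3, -1, -10.3, 0, 0, 0, 2.75, 1.3, -1, -10.3, 0, 0, 0, 2.75, 1.3, -1]
}}

```text
time: 4.5
tool_pos: [0.5275, -0.0716, 0.0129]
tool_rot: [1.446, 1.57, -0.032]
contact_force: [-0.4, 0.0, 0.0]
opening: 0.0004
```

```bash
python3 - <<'E'
from h import *
from cell import observe,cams
s=observe();print(s["qpos"].round(3),cur()[0],s["contact_force"])
c=cams.read_camera("top"); im=c["image"][:,:,::-1]
a=im[165:310,245:430]
cv2.imwrite(f"pics/top3.png",cv2.convertScaleAbs(cv2.resize(a,None,fx=4,fy=4,interpolation=cv2.INTER_CUBIC),alpha=1.5))
E
```

```text
[-0.279  0.621  1.746  0.     0.774  1.199] [ 0.52751507 -0.07159755  0.01285816] [-0.44610958  0.00371061  0.02933769]
```

View pics/top3.png

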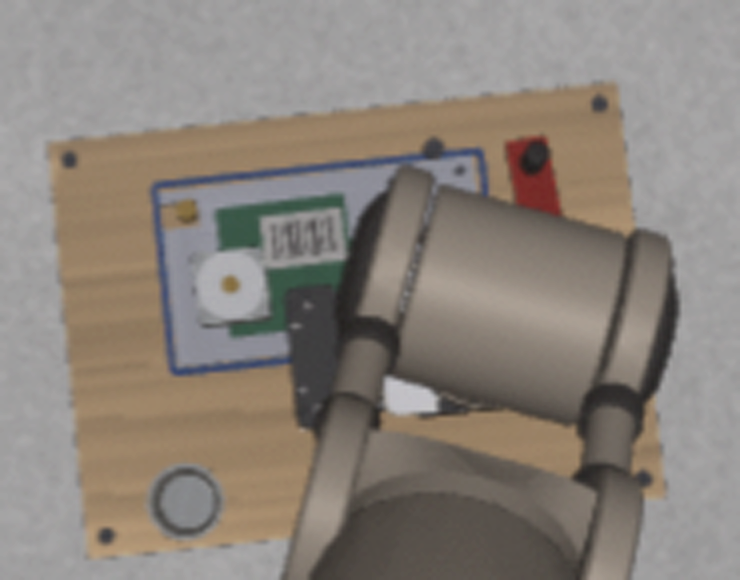

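Nearly home. I'll nudge a little more until the stop is felt.

{"method": "jog_arm", "body": {
  "plan": [-0.5, 0, 0, 0, 0.1, 0.05, -1, -0.5, 0, 0, 0, 0.2, 0.1, -1, -0.5, 0, 0, 0, 0.2, 0.1, -1]
}}

```text
time: 4.85
tool_pos: [0.5283, -0.072, 0.0128]
tool_rot: [-1.976, 1.568, 2.838]
contact_force: [-5.1, 0.5, 3.5]
opening: 0.0006
```

```bash
python3 - <<'E'
from h import *
p0,R0=cur()
b=.179; q=POST+rot(b)@[.07,-.038]; print(q)
rows([((p0[0]-.015,p0[1],.013),JY-np.pi/2),((p0[0]-.015,p0[1],.11),JY-np.pi/2),((*q,.12),b-np.pi/2),((*q,.045),b-np.pi/2)])
E
```

```text
[ 0.63864729 -0.15052965]
[0.4, -0.1, 0.1] [-0.02, -1.49, -0.15]
[0.4, -0.1, 0.1] [-9.72, -1.51, -0.16]
[-4.4, -0.1, 0.1] [-10.75, 10.16, 8.92]
[-4.4, -0.1, 0.1] [-3.25, 10.18, 8.93]
```

{"method": "jog_arm", "body": {
  "plan": [0, 0, 0, 0, -0.7, 0, -1, 0, 0, 0, 0, -1.5, 0, -1, 0, 0, 0, -4, -1.5, 0, -1, 0, 0, 0, -8, -1.5, 0, -1, -1, 0, 0, -10.7, 0, 0, -1, -2, 0, 0, -10.7, 3, 3, -1, -4.4, 0, 0, -10.7, 6, 6, -1, -4.4, 0, 0, -10.7, 9, 8.9, -1, -4.4, 0, 0, -10.7, 10.15, 8.9, -1, -4.4, 0, 0, -10.7, 10.15, 8.9, -1]
}}

```text
time: 5.85
tool_pos: [0.6401, -0.1515, 0.1192]
tool_rot: [1.443, 1.57, 0.049]
contact_force: [-0.2, 0.1, -0.4]
opening: 0.0007
```

{"method": "jog_arm", "body": {
  "plan": [0, 0, 0, 4, 0, 0, -1, 0, 0, 0, 7.4, 0, 0, -1, 0, 0, 0, 7.4, 0, 0, -1, 0, 0, 0, 7.4, 0, 0, -1]
}}

```text
time: 6.25
tool_pos: [0.6387, -0.1504, 0.0464]
tool_rot: [-2.086, 1.57, 2.805]
contact_force: [-0.1, 0.3, 0.7]
opening: 0.0006
```

```bash
python3 - <<'E'
from h import *
from cell import observe,cams
s=observe();print(s["qpos"].round(3),cur()[0],s["contact_force"])
for n in("top","side"):
    c=cams.read_camera(n); im=c["image"][:,:,::-1]
    a=im[165:310,245:430] if n=="top" else im[150:330,230:450]
    cv2.imwrite(f"pics/{n}4.png",cv2.convertScaleAbs(cv2.resize(a,None,fx=3.3,fy=3.3,interpolation=cv2.INTER_CUBIC),alpha=1.5))
P=[]
for b in np.linspace(.179,JY+1.59,19):
    q=POST+rot(b)@[.07,-.025]; P.append(((*q,.045),b-np.pi/2))
rows(P)
E
```

```text
[-0.348  0.751  1.339 -0.     1.053  1.045] [ 0.63868068 -0.15041058  0.04636466] [-0.10167717  0.26773519  0.70322868]
[-0.0, 0.1, -0.2] [0.33, -0.16, -1.38]
[-4.8, 0.1, -0.2] [0.33, 0.02, -1.97]
[-9.6, 0.1, -0.2] [0.33, 0.16, -2.58]
[-14.4, 0.1, -0.2] [0.33, 0.24, -3.19]
[-19.2, 0.1, -0.2] [0.33, 0.27, -3.81]
[-24.0, 0.1, -0.2] [0.33, 0.25, -4.44]
[-28.8, 0.2, -0.2] [0.33, 0.18, -5.05]
[-33.6, 0.2, -0.1] [0.33, 0.05, -5.66]
[-38.4, 0.2, -0.1] [0.32, -0.12, -6.26]
[-43.1, 0.2, -0.1] [0.32, -0.35, -6.84]
[-47.9, 0.2, -0.1] [0.32, -0.62, -7.4]
[-52.7, 0.2, -0.1] [0.32, -0.93, -7.93]
[-57.5, 0.2, -0.1] [0.32, -1.29, -8.44]
[-62.3, 0.2, -0.1] [0.31, -1.7, -8.91]
[-67.1, 0.2, -0.1] [0.31, -2.14, -9.35]
[-71.9, 0.2, -0.1] [0.31, -2.61, -9.75]
[-76.7, 0.2, -0.1] [0.31, -3.12, -10.11]
[-81.5, 0.2, -0.1] [0.3, -3.65, -10.42]
[-86.3, 0.2, -0.1] [0.3, -4.21, -10.7]
```

View pics/side4.png

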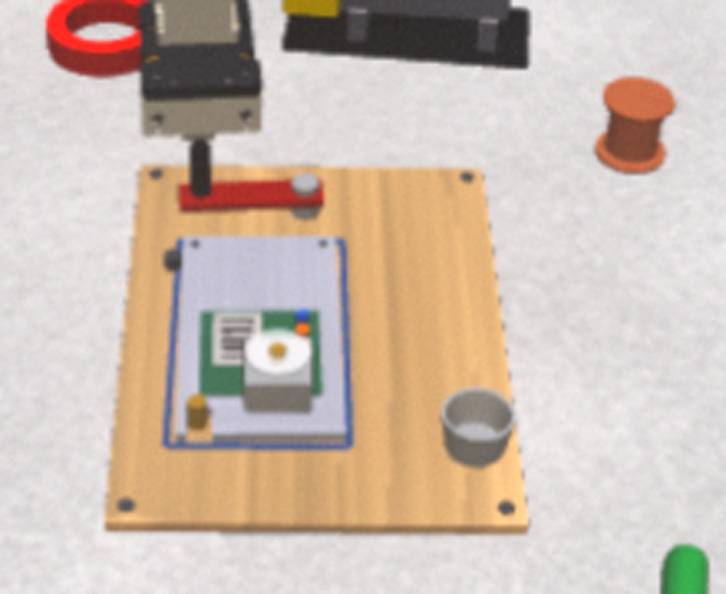

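View pics/top4.png

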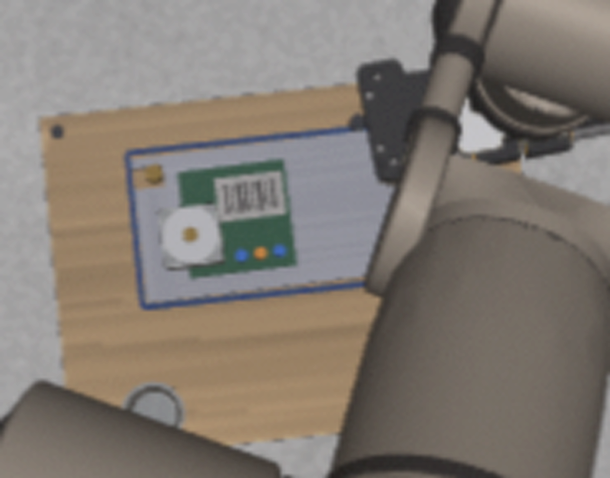

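{"method": "jog_arm", "body": {
  "plan": [0, 0, 0, 0, -0.1, -0.8, -1, 0, 0, 0, 0, -0.15, -1.4, -1, -4.8, 0, 0, 0, 0, -2, -1, -9.6, 0, 0, 0, 0.15, -2.6, -1, -14.4, 0, 0, 0, 0.25, -3.2, -1, -19.2, 0, 0, 0, 0.25, -3.8, -1, -24, 0, 0, 0, 0.25, -4.45, -1, -28.8, 0, 0, 0, 0.2, -5.05, -1, -33.6, 0, 0, 0, 0.05, -5.65, -1, -38.4, 0, 0, 0, -0.1, -6.25, -1]
}}

```text
time: 7.35
tool_pos: [0.6283, -0.0899, 0.0474]
tool_rot: [0.169, 1.566, -0.55]
contact_force: [0.2, -3.7, 0.1]
opening: 0.0003
```

```bash
python3 - <<'E'
from h import *
from cell import observe,cams
s=observe();print(s["qpos"].round(3),cur()[0],s["contact_force"])
for n in("side",):
    c=cams.read_camera(n); im=c["image"][:,:,::-1]
    a=im[150:330,230:450]
    cv2.imwrite(f"pics/{n}5.png",cv2.convertScaleAbs(cv2.resize(a,None,fx=3.3,fy=3.3,interpolation=cv2.INTER_CUBIC),alpha=1.5))
P=[]
for b in np.linspace(.85,JY+1.59,11):
    q=POST+rot(b)@[.07,-.025]; P.append(((*q,.045),b-np.pi/2))
rows(P)
E
```

```text
[-0.262  0.713  1.415 -0.002  1.009  0.457] [ 0.62833574 -0.08994021  0.04741443] [ 0.21334781 -3.71205229  0.05693003]
[0.4, 0.2, -0.0] [0.23, -0.03, 0.06]
[-4.4, 0.2, -0.0] [0.23, 0.16, -0.53]
[-9.2, 0.2, -0.0] [0.22, 0.3, -1.14]
[-14.0, 0.2, -0.0] [0.22, 0.38, -1.75]
[-18.7, 0.2, -0.0] [0.22, 0.42, -2.37]
[-23.5, 0.2, 0.0] [0.22, 0.4, -2.99]
[-28.3, 0.2, 0.0] [0.22, 0.34, -3.6]
[-33.1, 0.2, 0.0] [0.21, 0.22, -4.21]
[-37.8, 0.2, 0.0] [0.21, 0.05, -4.81]
[-42.6, 0.2, 0.0] [0.21, -0.17, -5.39]
[-47.4, 0.2, 0.0] [0.21, -0.43, -5.95]
```

View pics/side5.png

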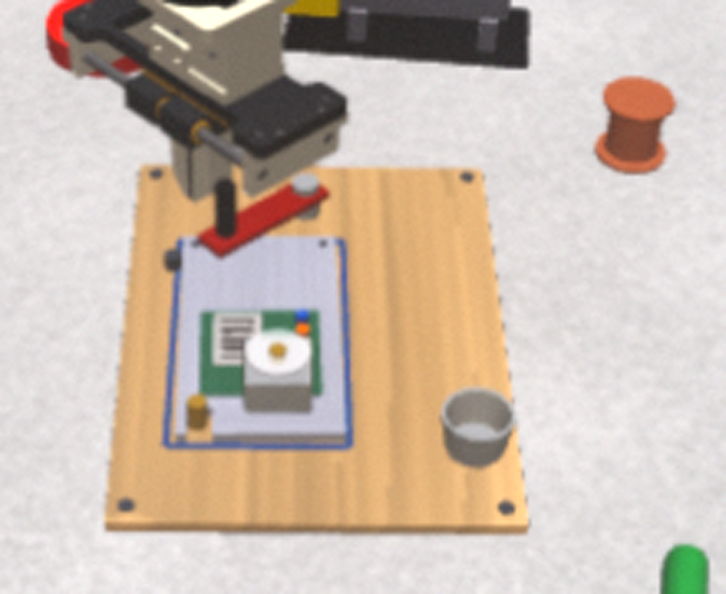

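{"method": "jog_arm", "body": {
  "plan": [-4.4, 0, 0, 0, 0.15, -0.5, -1, -9.2, 0, 0, 0, 0.3, -1.1, -1, -14, 0, 0, 0, 0.35, -1.75, -1, -18.7, 0, 0, 0, 0.4, -2.35, -1, -23.5, 0, 0, 0, 0.4, -3, -1, -28.3, 0, 0, 0, 0.3, -3.6, -1, -33, 0, 0, 0, 0.2, -4.2, -1, -37.8, 0, 0, 0, 0.05, -4.8, -1, -42.6, 0, 0, 0, -0.2, -5.4, -1, -42.6, 0, 0, 0, -0.2, -5.4, -1]
}}

```text
time: 8.4
tool_pos: [0.586, -0.0549, 0.047]
tool_rot: [-0.226, 1.568, -0.206]
contact_force: [2.0, 0.9, 1.0]
opening: 0.0003
```

```bash
python3 - <<'E'
from h import *
from cell import observe,cams
s=observe();print(s["qpos"].round(3),cur()[0],s["contact_force"])
for n in("side",):
    c=cams.read_camera(n); im=c["image"][:,:,::-1]
    a=im[150:330,230:450]
    cv2.imwrite(f"pics/{n}6.png",cv2.convertScaleAbs(cv2.resize(a,None,fx=3.3,fy=3.3,interpolation=cv2.INTER_CUBIC),alpha=1.5))
P=[]
for b in [JY+1.5,JY+1.57,JY+1.62]:
    q=POST+rot(b)@[.07,-.025]; P.append(((*q,.045),b-np.pi/2))
rows(P)
E
```

```text
[-0.224  0.645  1.559  0.     0.934 -0.244] [ 0.58596495 -0.05491851  0.04699833] [1.98019285 0.86699123 0.9604035 ]
[-0.3, 0.1, 0.0] [0.18, -0.01, 0.04]
[-4.3, 0.1, 0.0] [0.18, 0.15, -0.45]
[-7.1, 0.1, 0.0] [0.18, 0.24, -0.81]
```

View pics/side6.png

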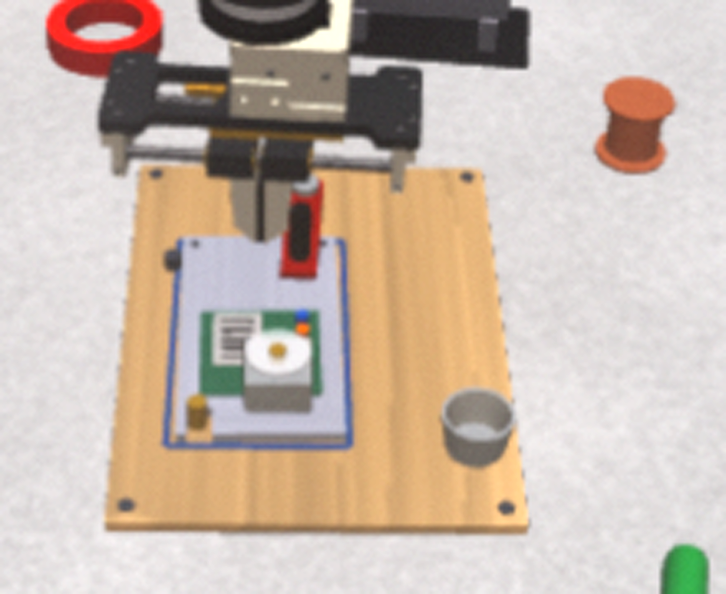

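The bar is across at roughly 1.5 rad. I'll make one small push to the stop, then back off and rise.

{"method": "jog_arm", "body": {
  "plan": [-2, 0, 0, 0, 0.1, -0.3, -1, -4.3, 0, 0, 0, 0.15, -0.6, -1, -4.3, 0, 0, 0, 0.15, -0.7, -1]
}}

```text
time: 8.75
tool_pos: [0.5813, -0.0536, 0.047]
tool_rot: [-0.124, 1.564, -0.031]
contact_force: [11.1, 2.3, -1.0]
opening: 0.0004
```

{"method": "jog_arm", "body": {
  "plan": [0, 0, 0, 0, 0, 0.8, -1, 0, 0, 0, 0, 0, 1.6, -1, 0, 0, 0, -4, 0, 1.6, -1, 0, 0, 0, -8, 0, 1.6, -1, 0, 0, 0, -12, 0, 1.6, -1, 0, 0, 0, -12, 0, 1.6, 0.2]
}}

```text
time: 9.35
tool_pos: [0.5973, -0.0527, 0.1717]
tool_rot: [-0.312, 1.561, -0.217]
contact_force: [-0.2, 0.1, -0.3]
opening: 0.0045
```

```bash
python3 - <<'E'
from h import *
from cell import observe
s=observe();print(s["qpos"].round(3),cur()[0],s["contact_force"])
G=(.4955,-.3675)
rows([((*G,.165),-np.pi/2),((*G,.165),np.pi/2),((*G,.019),-np.pi/2)])
E
```

```text
[-0.216  0.518  1.4   -0.     1.214 -0.311] [ 0.59734652 -0.05274094  0.17173125] [-0.16421012  0.10179822 -0.29404786]
[95.4, 0.5, -0.3] [0.64, -30.37, -13.12]
[-84.6, 0.3, 0.5] [0.64, -30.37, -13.12]
[95.4, 0.5, -0.3] [15.24, -30.33, -13.26]
```

{"method": "jog_arm", "body": {
  "plan": [9, 0, 0, 0.6, -4, -1.5, 1, 18, 0, 0, 0.6, -8, -3, 1, 27, 0, 0, 0.6, -12, -5, 1, 36, 0, 0, 0.6, -16, -7, 1, 45, 0, 0, 0.6, -20, -9, 1, 54, 0, 0, 0.6, -24, -11, 1, 63, 0, 0, 0.6, -28, -13, 1, 72, 0, 0, 0.6, -30.4, -13.1, 1, 81, 0, 0, 0.6, -30.4, -13.1, 1, 95.4, 0, 0, 0.6, -30.4, -13.1, 1]
}}

```text
time: 10.35
tool_pos: [0.4923, -0.3683, 0.1585]
tool_rot: [-2.501, 1.568, 2.368]
contact_force: [0.7, -0.2, -0.3]
opening: 0.0834
```

{"method": "jog_arm", "body": {
  "plan": [13, 0, 0, 0, 0, 0, 1, 13, 0, 0, 0, 0, 0, 1, 13, 0, 0, 0, 0, 0, 1, 13, 0, 0, 0, 0, 0, 1]
}}

```text
time: 10.75
tool_pos: [0.4929, -0.3673, 0.1592]
tool_rot: [-2.243, 1.569, 2.411]
contact_force: [0.6, 0.3, -0.4]
opening: 0.0916
```

```bash
python3 - <<'E'
from h import *
from cell import observe,cams
s=observe();print(s["qpos"].round(3),cur()[0],s["contact_force"],s["opening"])
for n in("top","side"):
    c=cams.read_camera(n); cv2.imwrite(f"pics/{n}7.png",cv2.convertScaleAbs(c["image"][:,:,::-1],alpha=1.4))
G=(.4955,-.3675)
rows([((*G,.165),-np.pi/2),((*G,.019),-np.pi/2)])
E
```

```text
[-0.765  0.562  1.359 -0.     1.222  0.864] [ 0.4929119  -0.36725501  0.15916961] [ 0.57089007  0.25886386 -0.39189313] 0.09158893455755662
[-3.4, -0.0, 0.0] [-0.55, 0.25, -0.0]
[-3.4, -0.0, 0.0] [14.05, 0.26, 0.0]
```

View pics/top7.png

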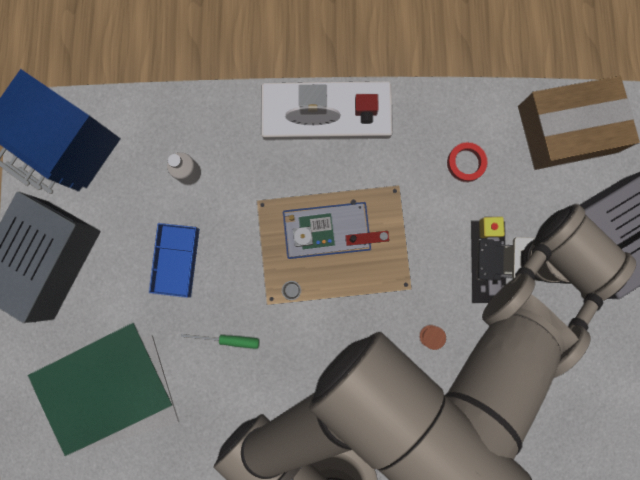

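View pics/side7.png

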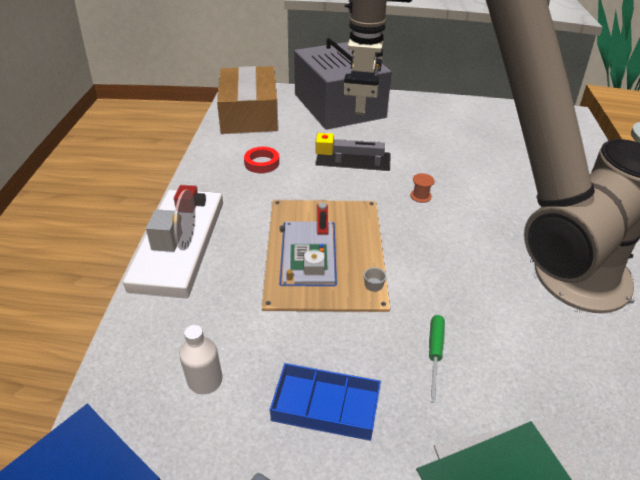

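Plate sits square in the blue outline, the bar is across, and the gripper is above the handle. Descending.

{"method": "jog_arm", "body": {
  "plan": [-3.4, 0, 0, 3, 0.25, 0, 1, -3.4, 0, 0, 7, 0.25, 0, 1, -3.4, 0, 0, 10, 0.25, 0, 1, -3.4, 0, 0, 12.5, 0.25, 0, 1, -3.4, 0, 0, 14, 0.25, 0, 1, -3.4, 0, 0, 14, 0.25, 0, 1]
}}

```text
time: 11.45
tool_pos: [0.4945, -0.3667, 0.0178]
tool_rot: [-2.322, 1.567, 2.39]
contact_force: [-0.1, -0.7, 0.3]
opening: 0.0919
```

```bash
python3 - <<'E'
from h import *
from cell import observe,cams
s=observe();print(s["qpos"].round(3),cur()[0],cur()[1].as_matrix()[:,2],s["contact_force"])
c=cams.read_camera("top"); im=cv2.imread("pics/top7.png")
cv2.imwrite("pics/z8.png",cv2.resize(im[185:275,265:405],None,fx=5.5,fy=5.5,interpolation=cv2.INTER_CUBIC))
c=cams.read_camera("side");cv2.imwrite("pics/z8s.png",cv2.resize(cv2.convertScaleAbs(c["image"][100:200,300:430,::-1],alpha=1.4),None,fx=5.5,fy=5.5,interpolation=cv2.INTER_CUBIC))
E
```

```text
[-0.762  0.727  1.487 -0.     0.931  0.809] [ 0.4945267  -0.36669526  0.01779128] [-3.09042870e-04 -9.99995911e-01 -2.84279557e-03] [-0.12490079 -0.70442136  0.31464764]
```

View pics/z8.png

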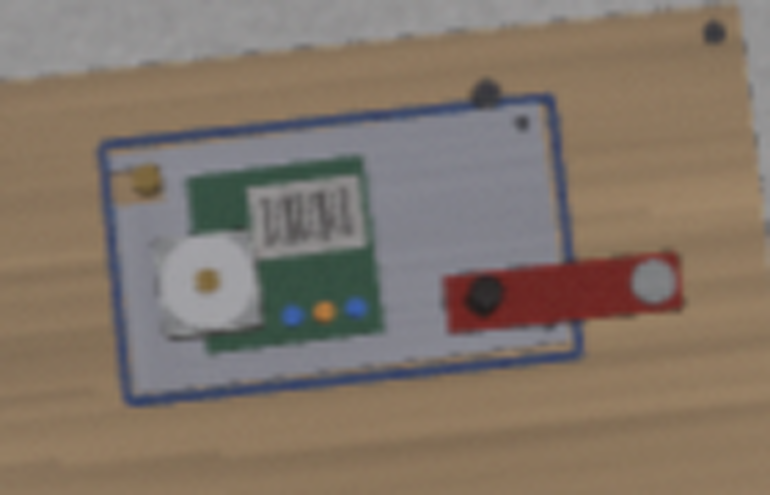

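View pics/z8s.png

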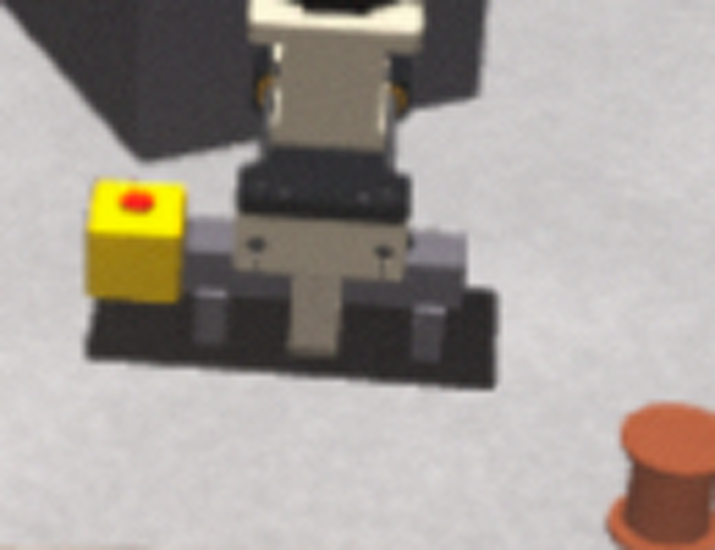

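{"method": "jog_arm", "body": {
  "plan": [0, 0, 0, 0, 0, 0, 0, 0, 0, 0, 0, 0, 0, -0.6, 0, 0, 0, 0, 0, 0, -0.6, 0, 0, 0, 0, 0, 0, -0.6, 0, 0, 0, 0, 0, 0, -1, 0, 0, 0, 0, 0, 0, -1, 0, 0, 0, 0, 0, 0, -1],
  "newtons": 30
}}

```text
time: 12.25
tool_pos: [0.4955, -0.3677, 0.0199]
tool_rot: [-0.347, 1.571, -1.919]
contact_force: [0.7, -0.1, 0.2]
opening: 0.0404
```

```bash
python3 - <<'E'
from h import *
from cell import observe,cams
s=observe();print(cur()[0],s["contact_force"],s["opening"])
c=cams.read_camera("top")
L=unproj(c,zoom([(309,217)],265,185,5.5),.0205)[0]
print("label",L,"pred",PEG+rot(JY)@[-.022,-.065])
pl=unproj(c,zoom([(104,148),(553,98),(578,354),(131,400)],265,185,5.5),.010)[:,:2]
print("outline fit",fit2([(.088,.106),(.088,-.082),(-.02,-.082),(-.02,.106)],pl))
b=unproj(c,zoom([(485,294)],265,185,5.5),.07)[0][:2]-POST;print("bar",np.arctan2(b[1],b[0])-JY)
E
```

```text
[ 0.49551256 -0.36765644  0.0198787 ] [ 0.65538611 -0.11198467  0.16114508] 0.040447770171867965
label [0.59235976 0.01482728 0.0205    ] pred [0.5927781  0.01372675]
outline fit (np.float64(0.0941141086166968), array([ 0.54716133, -0.01355492]), array([[ 0.99557454, -0.09397523],
       [ 0.09397523,  0.99557454]]), array([0.00122489, 0.00041419, 0.00133212, 0.00123673]))
bar 1.5871156834632396
```

Fingers are still closing, so I'll wait.

{"method": "jog_arm", "body": {
  "plan": [0, 0, 0, 0, 0, 0, -1, 0, 0, 0, 0, 0, 0, -1, 0, 0, 0, 0, 0, 0, -1, 0, 0, 0, 0, 0, 0, -1]
}}

```text
time: 12.7
tool_pos: [0.4955, -0.3676, 0.0198]
tool_rot: [-0.855, 1.571, -2.427]
contact_force: [0.4, 0.6, -0.0]
opening: 0.0299
```

{"method": "jog_arm", "body": {
  "plan": [0, 0, 0, -2, 0, 0, -1, 0, 0, 0, -5, 0, 0, -1, 0, 0, 0, -8, 0, 0, -1, 0, 0, 0, -9, 0.2, -3, -1, 0, 0, 0, -9, 0.4, -6, -1, 0, 0, 0, -9, 0.6, -9, -1, 0, 0, 0, -9, 0.8, -12, -1, 0, 0, 0, -9, 1, -15, -1, 0, 0, 0, -9, 1.2, -18, -1, 0, 0, 0, -9, 1.2, -21, -1]
}}

```text
time: 13.7
tool_pos: [0.5074, -0.1564, 0.1096]
tool_rot: [-1.943, 1.57, 2.768]
contact_force: [0.6, 0.0, -2.8]
opening: 0.0299
```

```bash
python3 - <<'E'
from h import *
from cell import observe,cams
s=observe();print(s["qpos"].round(3),cur()[0],s["opening"],s["contact_force"])
c=cams.read_camera("side");cv2.imwrite("pics/s9.png",cv2.convertScaleAbs(c["image"][:,:,::-1],alpha=1.4))
rows([((.5083,.0143,.098),-np.pi/2)])
E
```

```text
[-0.443  0.476  1.668 -0.     0.998  1.128] [ 0.50742861 -0.15635029  0.10956647] 0.029949692428423002 [ 0.61158217  0.03288128 -2.80459479]
[0.1, -0.2, 0.1] [1.19, 0.19, -16.62]
```

View pics/s9.png

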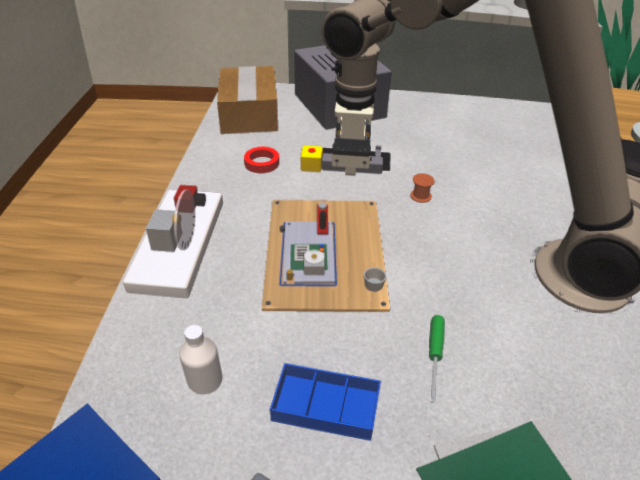

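{"method": "jog_arm", "body": {
  "plan": [0, 0, 0, 0, 0.1, -3, -1, 0, 0, 0, 0, 0.1, -6, -1, 0, 0, 0, 0, 0.1, -9, -1, 0, 0, 0, 0, 0.1, -12, -1, 0, 0, 0, 0.5, 0.1, -14.5, -1, 0, 0, 0, 1, 0.1, -16, -1, 0, 0, 0, 1.3, 0.1, -17, -1, 0, 0, 0, 1.3, 0.1, -17, -1, 0, 0, 0, 1.3, 0.1, -17, -1]
}}

```text
time: 14.65
tool_pos: [0.5089, 0.0117, 0.0967]
tool_rot: [-0.411, 1.57, -1.982]
contact_force: [0.2, 0.3, -2.7]
opening: 0.03
```

```bash
python3 - <<'E'
from h import *
from cell import observe,cams
c=cams.read_camera("side");cv2.imwrite("pics/s10.png",cv2.resize(cv2.convertScaleAbs(c["image"][150:330,220:440,::-1],alpha=1.4),None,fx=3.5,fy=3.5,interpolation=cv2.INTER_CUBIC))
c=cams.read_camera("top");cv2.imwrite("pics/t10.png",cv2.resize(cv2.convertScaleAbs(c["image"][165:310,245:430,::-1],alpha=1.4),None,fx=4,fy=4,interpolation=cv2.INTER_CUBIC))
s=observe();print(s["qpos"].round(3),cur()[0],cur()[1].as_matrix().round(3),s["opening"],s["contact_force"])
rows([((.5083,.0143,.096),-np.pi/2)])
E
```

```text
[-0.128  0.459  1.743 -0.     0.939  1.445] [0.5090887  0.01136853 0.09696506] [[ 0.     1.    -0.002]
 [-0.    -0.002 -1.   ]
 [-1.     0.     0.   ]] 0.029723298078564282 [-0.63289028 -0.51475982 -3.10525604]
[-0.1, 0.0, -0.0] [0.1, -0.08, -0.29]
```

View pics/t10.png

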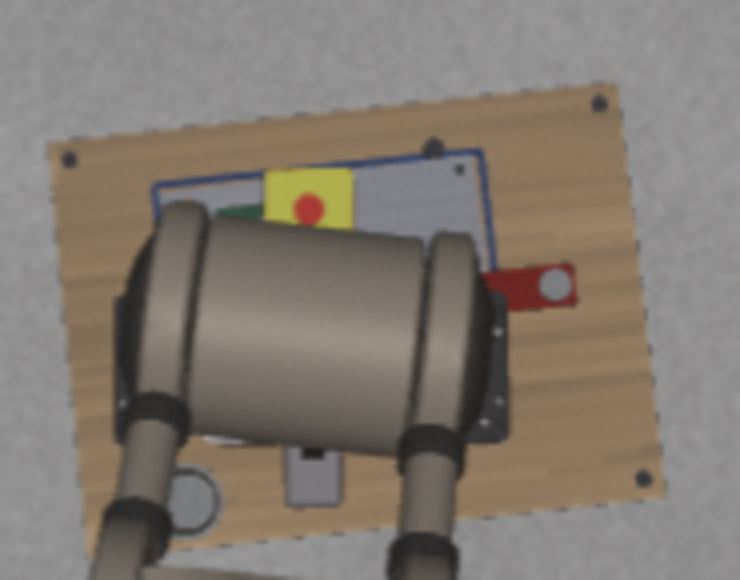

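View pics/s10.png

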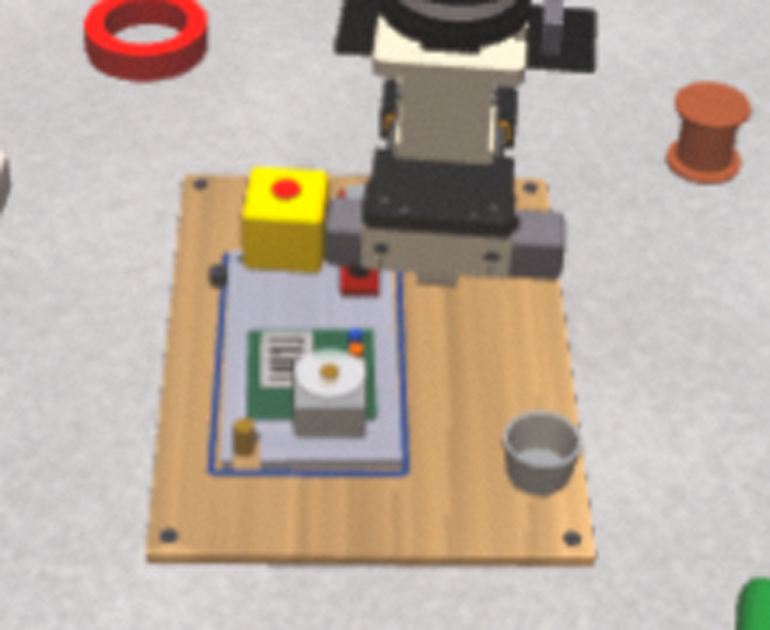

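{"method": "jog_arm", "body": {
  "plan": [0, 0, 0, 0.1, -0.1, -0.3, -1, 0, 0, 0, 0.1, -0.1, -0.3, -1, 0, 0, 0, 0.1, -0.1, -0.3, -1, 0, 0, 0, 0.1, -0.1, -0.3, -1, 0, 0, 0, 0.1, -0.1, -0.3, -1, 0, 0, 0, 0.1, -0.1, -0.3, -1, 0, 0, 0, 0.1, -0.1, -0.3, -1, 0, 0, 0, 0.1, -0.1, -0.3, -1, 0, 0, 0, 0.1, -0.1, -0.3, -1, 0, 0, 0, 0.1, -0.1, -0.3, -1]
}}

```text
time: 15.75
tool_pos: [0.5078, 0.0153, 0.0959]
tool_rot: [0.539, 1.571, -1.032]
contact_force: [0.1, 0.7, -1.5]
opening: 0.0297
```

```bash
python3 - <<'E'
from h import *
from cell import observe,cams
c=cams.read_camera("top");im=cv2.convertScaleAbs(c["image"][:,:,::-1],alpha=1.4)
hsv=cv2.cvtColor(im,cv2.COLOR_BGR2HSV)[195:230,300:350]
m=((hsv[...,0]<8)|(hsv[...,0]>172))&(hsv[...,1]>120)&(hsv[...,2]>100)
v,u=np.nonzero(m);print(len(u),u.mean()+300,v.mean()+195)
print(unproj(c,[(u.mean()+300,v.mean()+195)],.1405))
c2=cams.read_camera("side");h2=cv2.cvtColor(cv2.convertScaleAbs(c2["image"][:,:,::-1],alpha=1.4),cv2.COLOR_BGR2HSV)[190:215,285:320]
m=((h2[...,0]<8)|(h2[...,0]>172))&(h2[...,1]>150)&(h2[...,2]>100)
v,u=np.nonzero(m);print(len(u),u.mean()+285,v.mean()+190);print(unproj(c2,[(u.mean()+285,v.mean()+190)],.1405))
s=observe();print(cur()[0],s["qvel"].round(3))
E
```

```text
36 319.97222222222223 217.69444444444446
[[0.59129815 0.01530694 0.1405    ]]
27 302.77777777777777 205.1851851851852
[[0.59034117 0.01639424 0.1405    ]]
[0.50782445 0.01534266 0.0958479 ] [ 0.001 -0.     0.001  0.001 -0.001  0.   ]
```

Both cameras put the window within about 2–3 mm of the label. I'll hold longer.

{"method": "jog_arm", "body": {
  "plan": [0, 0, 0, 0, 0.1, 0, -1, 0, 0, 0, 0, 0.1, 0, -1, 0, 0, 0, 0, 0.1, 0, -1, 0, 0, 0, 0, 0.1, 0, -1, 0, 0, 0, 0, 0.1, 0, -1, 0, 0, 0, 0, 0.1, 0, -1, 0, 0, 0, 0, 0.1, 0, -1, 0, 0, 0, 0, 0.1, 0, -1, 0, 0, 0, 0, 0.1, 0, -1, 0, 0, 0, 0, 0.1, 0, -1]
}}

```text
time: 16.85
tool_pos: [0.5088, 0.0153, 0.0959]
tool_rot: [0.445, 1.571, -1.127]
contact_force: [-0.7, 0.7, -2.5]
opening: 0.0297
```

```bash
python3 - <<'E'
from h import *
rows([((.4955,-.3676,.11),-np.pi/2),((.4955,-.3676,.0198),-np.pi/2)])
E
```

```text
[-0.0, 0.0, -0.0] [-1.41, -1.3, 38.29]
[-0.0, 0.0, -0.0] [7.61, -1.3, 38.29]
```

{"method": "jog_arm", "body": {
  "plan": [0, 0, 0, -1.4, 0, 3, -1, 0, 0, 0, -1.4, 0, 7, -1, 0, 0, 0, -1.4, 0, 11, -1, 0, 0, 0, -1.4, -0.5, 15, -1, 0, 0, 0, -1.4, -1, 19, -1, 0, 0, 0, -1.4, -1.3, 23, -1, 0, 0, 0, -1.4, -1.3, 27, -1, 0, 0, 0, -1.4, -1.3, 31, -1, 0, 0, 0, -1.4, -1.3, 35, -1, 0, 0, 0, -1.4, -1.3, 38.3, -1]
}}

```text
time: 17.85
tool_pos: [0.4951, -0.3699, 0.1098]
tool_rot: [0.258, 1.57, -1.314]
contact_force: [0.8, 0.4, -3.0]
opening: 0.0299
```

{"method": "jog_arm", "body": {
  "plan": [0, 0, 0, 0, 0, 0, -1, 0, 0, 0, 0, 0, 0, -1, 0, 0, 0, 0, 0, 0, -1]
}}

```text
time: 18.15
tool_pos: [0.4954, -0.3666, 0.1096]
tool_rot: [-2.508, 1.57, 2.204]
contact_force: [-0.3, -0.2, -2.6]
opening: 0.03
```

```bash
python3 - <<'E'
from h import *
rows([((.495,-.3678,.03),-np.pi/2),((.495,-.3678,.0198),-np.pi/2)]);print(cur()[0])
E
```

```text
[-0.0, -0.1, 0.0] [7.96, -0.03, 0.13]
[-0.0, -0.1, 0.0] [8.98, -0.03, 0.13]
[ 0.49537921 -0.36656667  0.10959317]
```

{"method": "jog_arm", "body": {
  "plan": [0, 0, 0, 3, 0, 0.1, -1, 0, 0, 0, 6, 0, 0.1, -1, 0, 0, 0, 7.5, 0, 0.1, -1, 0, 0, 0, 8.2, 0, 0.1, -1, 0, 0, 0, 8.6, 0, 0.1, -1, 0, 0, 0, 8.85, 0, 0.1, -1, 0, 0, 0, 8.95, 0, 0.1, -1, 0, 0, 0, 8.95, 0, 0.1, -1, 0, 0, 0, 8.95, 0, 0.1, -1]
}}

```text
time: 19.05
tool_pos: [0.4958, -0.3689, 0.021]
tool_rot: [0.764, 1.57, -0.808]
contact_force: [-0.2, -0.2, -3.4]
opening: 0.0302
```

```bash
python3 - <<'E'
from h import *
from cell import observe,cams
s=observe();print(cur()[0],s["contact_force"])
c=cams.read_camera("side");cv2.imwrite("pics/s11.png",cv2.resize(cv2.convertScaleAbs(c["image"][100:200,300:430,::-1],alpha=1.4),None,fx=5.5,fy=5.5,interpolation=cv2.INTER_CUBIC))
E
```

```text
[ 0.4957903  -0.36890064  0.021019  ] [-0.19437344 -0.1883596  -3.38364938]
```

View pics/s11.png

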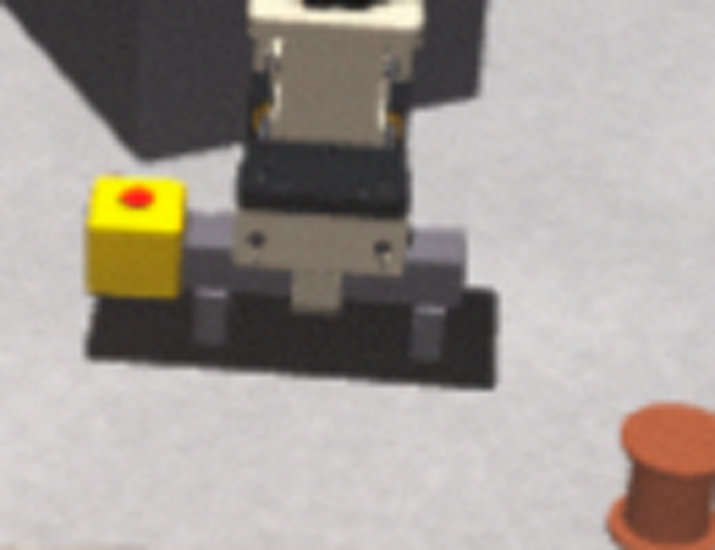

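{"method": "jog_arm", "body": {
  "plan": [0, 0, 0, 0.1, 0, 0, -1, 0, 0, 0, 0.15, 0, 0, -1, 0, 0, 0, 0.15, 0, 0, -1]
}}

```text
time: 19.4
tool_pos: [0.4957, -0.3689, 0.0198]
tool_rot: [0.733, 1.57, -0.839]
contact_force: [-1.9, 1.2, 5.7]
opening: 0.0302
```

Touchdown: the force is now upward. I'll release in place.

{"method": "jog_arm", "body": {
  "plan": [0, 0, 0, -0.05, 0, 0, -0.2, 0, 0, 0, -0.05, 0, 0, 0.2, 0, 0, 0, -0.05, 0, 0, 1, 0, 0, 0, -0.05, 0, 0, 1, 0, 0, 0, -0.05, 0, 0, 1, 0, 0, 0, -0.05, 0, 0, 1, 0, 0, 0, -0.05, 0, 0, 1, 0, 0, 0, -0.05, 0, 0, 1, 0, 0, 0, -0.05, 0, 0, 1]
}}

```text
time: 20.3
tool_pos: [0.4955, -0.3687, 0.0194]
tool_rot: [0.579, 1.571, -0.993]
contact_force: [0.1, -0.1, 0.3]
opening: 0.0909
```

{"method": "jog_arm", "body": {
  "plan": [0, 0, 0, -2, 0, 0, 1, 0, 0, 0, -5, 0, 0, 1, 0, 0, 0, -9, 0, 0, 1, 0, 0, 0, -13, 0, 0, 1, 0, 0, 0, -16, -3, 0, 1, 0, 0, 0, -16, -7, 3, 1, 0, 0, 0, -16, -11, 6, 1, 0, 0, 0, -16, -14, 9, 1, 0, 0, 0, -16, -14, 9, 1]
}}

```text
time: 21.2
tool_pos: [0.3517, -0.462, 0.1796]
tool_rot: [-0.403, 1.569, -1.98]
contact_force: [0.4, 0.4, 0.0]
opening: 0.0917
```

```bash
python3 - <<'E'
from h import *
from cell import observe,cams
s=observe();print(cur()[0],s["contact_force"],s["opening"])
for n in("top","side"):
    c=cams.read_camera(n); cv2.imwrite(f"pics/{n}12.png",cv2.convertScaleAbs(c["image"][:,:,::-1],alpha=1.4))
E
```

```text
[ 0.35170125 -0.46195174  0.17959911] [0.35628696 0.40372259 0.0158676 ] 0.09166654570799031
```

View pics/top12.png

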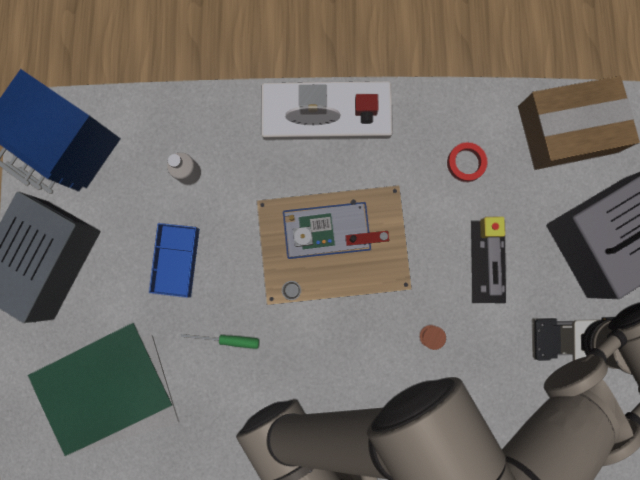

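View pics/side12.png

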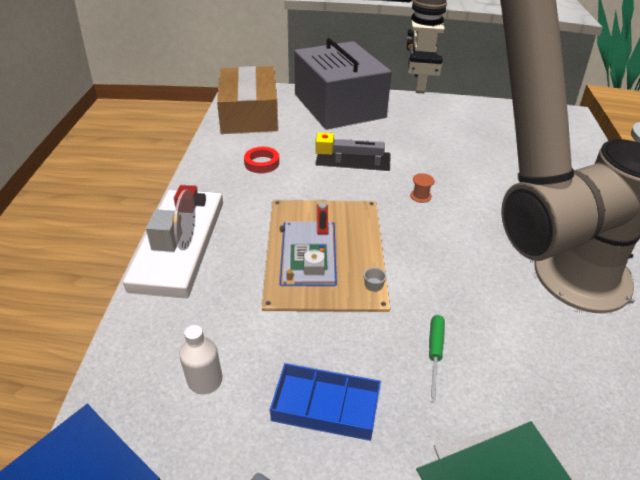

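The reader lies in the cradle with its head at (495,226), as before. The plate is inside the outline, the bar is across, and the bystanders haven't moved. I'll let the arm settle and check numerically before handing in.

{"method": "jog_arm", "body": {
  "plan": [0, 0, 0, 0, 0, 0, 1, 0, 0, 0, 0, 0, 0, 1, 0, 0, 0, 0, 0, 0, 1]
}}

```text
time: 21.6
tool_pos: [0.3564, -0.4577, 0.1794]
tool_rot: [2.773, 1.571, 1.203]
contact_force: [0.9, 1.0, 1.4]
opening: 0.0915
```

```bash
python3 - <<'E'
from h import *
from cell import observe,cams,robot
a=cv2.imread("pics/top0.png");c=cams.read_camera("top");b=c["image"][:,:,::-1].copy()
d=cv2.absdiff(a,b).max(2)
for n,(y0,y1,x0,x1) in dict(reader=(210,305,468,512),cup=(278,302,280,304),driver=(325,352,180,262),bottle=(145,190,160,200),reel=(140,185,445,492),bobbin=(320,352,415,450)).items(): print(n,(d[y0:y1,x0:x1]>40).sum())
print(observe()["contact_force"],observe()["qvel"].round(3))
print(robot.hand_in())
E
```

```text
reader 4
cup 0
driver 0
bottle 0
reel 0
bobbin 0
[-0.04442235  0.21307103  0.86476901] [-0.006  0.    -0.003 -0.001 -0.    -0.002]
the job is handed in; nothing more can be done
None
```

All the steps were carried out, and the job was handed in at about 21.7 s of the 72 s limit; no verdict comes back.

- **Plate:** I pushed it round by its near right corner until I felt about 5 N against the stop pin. In the last pictures it lies square inside the blue outline with its slot still on the peg. I judged its final angle by eye only.
- **Bar:** I swung it fully across to the stop, measured at about 1.59 rad.
- **Reader over the label:** I held it level for about 2 s. Both cameras put the window within 2–3 mm of the label's middle, about 80 mm above it.
- **Reader back in the cradle:** It is released, with its head the way it lay before. Only 4 pixels in its area differ from the first picture. The measured cradle rest point and the reader's own starting spot differ by about 3 mm; I put it back at its starting spot.
- **Bystanders:** The cup, screwdriver, bottle, reel and bobbin show no change from the first picture.
- **At hand-in:** The arm was clear of everything and still. No check failed.

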